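# Hold the bench supply's key switch on

### The job

Take the key with the square head out of the wooden key stand and push it straight down into the key switch on top of the grey bench supply, wiggling it past the sticky pins until its head sits fully home on the lock. Only then turn it a quarter turn clockwise (seen from above) and keep holding it there: the switch springs back if let go, so finish with the key still gripped and turned. Leave the round-headed key in its stand and do not knock over or shift the glass and the solder spool.

Things in the scene. Friction and masses are not known exactly. Their poses are not given: they have to be found in the camera images.
- square_key: Key to use: black rectangular plastic head 28 wide (x) x 10 thick (y) x 36 mm tall (z), steel blade 10 wide (x) x 4 thick (y) x 28 mm long, nose rounded; 20 to 45 g. Origin at the shoulder: centre of the head's underside; z up: head from 0 to 36 mm, blade from 0 to -28 mm. Stands blade down, shoulder on the stand's top. Works either way round (half turn about z).
- round_key: Other key, to be left alone: same blade and black plastic, but a round head 29 mm across, 10 mm thick, 36 mm tall overall. Origin and axes as for the square key. The two keys may stand in either slot.
- stand: Fixed light wooden block 44 (x) x 130 (y) x 45 mm tall, origin at the centre of its underside. Two blade slots at y = +35 and -35 mm, long side along the block's y, 0.8 mm free around the blade; the keys' broad sides face the block's x. Keys lift straight out, 28 mm to clear.
- console: Fixed grey bench supply, 150 (x) x 170 (y) x 75 mm tall, origin at the centre of its underside. The key switch is on its top, 25 mm from the centre towards -x, in a steel collar 44 mm across and 5 mm high. Other fittings on the top are at most 12 mm high and over 40 mm from the lock's axis.
- keyway (a point): Centre of the key slot at the face of the brass lock plug, level with the collar's top, 80 mm above the table; turns with the plug: x along the slot, y across it, z up. Slot 11.2 x 5.2 mm, 36 mm deep, 2 mm chamfer at the mouth. Before turning, x is parallel to the console's x. Fully home, the key's origin lies at this point.
- pins (a point): Point inside the slot 16 mm below its mouth, midway between two hidden sprung sticky pins, 12 and 20 mm down, that bulge 2 mm into the slot one from each side. A straight push past them takes about 10 to 16 N (grip firmly); twisting the key to and fro by 0.12 rad between pushes brings that down to 7 to 12 N. They give no click.
- plug_body (a joint): Turn of the lock plug in rad: 0 at rest, growing clockwise seen from above, stop at 1.75. A spring pulls it back to 0 (0.015 N m at 0, 0.06 N m at 1.57). The key has about 0.13 rad of play in the slot, so turn the key a little further (1.7 rad) to bring the plug to a quarter turn.
- tumbler: Glass tumbler, 72 mm across, 110 mm tall, to be left standing. Origin at the centre of its underside.
- spool: Metal solder spool standing on its flange, 60 mm across, 46 mm tall, to be left alone. Origin at the centre of its underside.
Not all that is in view belongs to the job. Leave any green look-alike of the square_key alone.

How it is judged:
On the way, in this order (a step that is already met when the one before it is completed fails the run):
1. the square-headed key is pushed fully home in the lock, the plug not yet turned (z of square_key in the frame of keyway between -0.004 and 0.003 m and horizontal distance between square_key and keyway below 0.004 m and angle between the z axis of square_key and the z axis of keyway, either way round below 0.12 rad and value of joint plug_body below 0.35 rad), for 0.1 s.
2. with the key home, the plug is turned a quarter turn (z of square_key in the frame of keyway between -0.004 and 0.003 m and horizontal distance between square_key and keyway below 0.004 m and angle between the z axis of square_key and the z axis of keyway, either way round below 0.12 rad and value of joint plug_body above 1.3 rad), for 0.2 s.
At the end, for the whole second after the job is handed in: Gripper still holding the square-headed key (over 2 N); its shoulder within 3 mm of the plug face, 4 mm of its centre, upright within 0.12 rad; plug held at over 1.3 rad, at rest. Round-headed key within 15 mm of its start, glass and spool within 20 mm and upright (all of step 2 and contact force between the fingers and square_key above 2 N and velocity of joint plug_body between -0.2 and 0.2 rad/s and distance of round_key from where it was at the start of the episode below 0.015 m and distance of each of tumbler, spool from where it was at the start of the episode below 0.02 m and angle between each of tumbler, spool's own z axis and vertical below 0.2 rad); the arm keeps its last pose, push and grip.
It fails at once if the lock is turned with the key not fully home (value of joint plug_body above 0.5 rad and z of square_key in the frame of keyway above 0.006 m).
It fails at once if the round-headed key is pulled out or shifted (distance of round_key from where it was at the start of the episode above 0.015 m).
It fails at once if the glass is shifted or knocked over (distance of tumbler from where it was at the start of the episode above 0.02 m or angle between tumbler's own z axis and vertical above 0.2 rad).
It fails at once if the solder spool is shifted or knocked over (distance of spool from where it was at the start of the episode above 0.02 m or angle between spool's own z axis and vertical above 0.2 rad).
It also fails if it takes over 67 s, if anything falls off the work surface, if the arm or the gripper's body presses on something with over 40 N, if the wrist force passes 120 N, or if a joint passes its speed limit or range.

### The arm

A 7-joint arm with a two-finger parallel gripper is mounted at the origin on the work surface. World frame = base frame: x ahead of the robot, y to its left, z up, the work surface at z = 0. Lengths are in m, angles in rad, forces in N, time in s.
With the tool pointing down it reaches from about 0.425 to 0.8 m from the base axis. Payload 8.3 kg.
Tool frame: the origin (TCP) lies at the very end of the fingers, on their centre line; the grasp point (between the pads) lies 19 mm behind it; z points along the fingers, x is the direction in which the jaws open and shut, and the axes are right-handed (so a half turn about z gives the same grasp; the last joint's range is limited). The gripper opens to 85 mm and grips with 20 to 120 N. Pads are 22 mm wide; open, the fingers measure 114 mm over their backs; the gripper's body (76 mm by 85 mm) begins 54 mm behind the grasp point. The pads swing forward as they close: fully open they stand 13 mm farther back than shut.
Start: joints at [-1.363, 0.383, 0.016, 1.37, -0.006, 1.388, -0.046], TCP at [0.167, 0.602, 0.231] pointing down, gripper open.
Joint ranges: [-2.95, 2.95], [-0.25, 2.06], [-1.52, 1.56], [0.18, 2.33], [-1.44, 4.58], [0.02, 2.06], [-3.01, 3.01]. Speed limits (rad/s): [2.39, 2.39, 3.01, 3.01, 3.14, 3.14, 3.14].

### API

Orientations are given as a rotation vector (axis times angle).
In Python, from station import monitor, vision, job gives the robot as it stands.
- The arm moves only by the tool jog_arm, never from a script. Its argument "commands" is a list of rows, each a list of 3 entries, a list of its own where there are three numbers: the shift along the tool's x, y, z in m, then the turn, a rotation vector about the tool's x, y, z in rad, then the finger opening in m, from 0 to 0.0854. A call has 1 to 5 rows; each row shifts and turns the commanded pose from where the row before left it, along the tool's axes as they then stand; what a row does not reach is not made up. A row lasts 1/8 s, in which the tool goes at most 62.5 mm and 10.7 degrees, less where a joint would pass 70% of its speed; a pose out of reach is approached as far as the arm can. A call is refused whole if a number of a shift passes 0.0625 or a number of a turn 0.188, either way. A call with a gripper value outside its range is refused whole. The fingers move at their own pace and stop on an object; "squeeze" is the grip in N (left out, the last holds). Time passes only in rows, so rows that do not move let the fingers close. It gives the time, the measured TCP pose, the force and the opening at its end, in the units of the state.
- monitor.state(): the state, without advancing time (a new reading comes with each control period).
- vision.read_camera(name): name is "scene" or "top" or "wrist"; returns the picture (420x560x3 uint8, blue, green, red); there is no depth.
- vision.get_calibration(name): a dict with "intrinsics" (3x3 intrinsics, pixels), "rvec" (rotation vector, rad) and "tvec" (3), from world to camera coordinates, as OpenCV has them; the wrist camera has in their place "hand_eye" (4x4, takes a point from camera to tool coordinates, whose origin is the TCP and whose axes are the tool frame's). Camera axes: x right, y down, z forward; pixel columns grow to the right and rows downward; lengths in m; the calibration is good to about 2 mm. A picture is of the moment at which its call begins: read the wrist's pose just before it. get_calibration takes no time and is no camera call.
- job.job_done(): hands the job in, once; it reports no verdict.
Trained networks look in the newest picture that a camera, given by its name, has taken for a name from the list of things; names that differ only in an ending like _2 or _b are one class to them, and where a whole thing is asked for, a point or a joint stands for the part that bears it (a point fixed in the world has none). Each returns a list of dicts, best first, with "p" (0 to 1); they miss things now and then, are a little off and sometimes report something else, mostly with a low value. They report only what shows in the picture. A call takes as long as a camera call. They do not tell look-alikes from the thing itself.
- vision.boxes_of(camera, query): "location" ([column, row] as shares, 0 to 1, of the picture: columns of its width, rows of its height, amid what is visible of it).
The state is a dict: "time": time; "joint_positions": joint angles; "qvel": joint speeds; "effort": joint torques, N m; "tcp_pos": TCP position; "eef_rot": TCP orientation; "wrist_force": force on the tool from outside, world axes, zero at the start; "torque": the same for the moment, N m; "grip_width": finger opening in m.
Only numpy, scipy, OpenCV 4.12 (cv2) and the standard library are available. Lean on these libraries where they do the work, as an engineer would, in place of code of your own. Each camera call takes 0.05 s, during which the arm holds its last target. There are 200 camera calls.

## Working session

There is one attempt and no reset: what is moved stays moved. The work goes in short steps, Python scripts to look and compute and a tool call to move; the robot and the scene stay as the last step left them, time stands still between calls to the robot, and variables do not carry over. Pictures are saved under pics/ and viewed, about 8 in all and at most 12, crops included, and the job is handed in when it is done.

Besides the shell and the picture viewer there is one more tool, called after ">>>" in YAML: its name, and indented under it one key for each argument. jog_arm: Moves the arm, as the interface text tells. Its arguments: {"type":"object","properties":{"commands":{"type":"array","items":{"type":"array"}},"squeeze":{"type":"number"}},"required":["commands"]}

```bash
mkdir -p pics; ls
python3 - <<'E'
from station import monitor, vision, job
import cv2,numpy as np
for n in("scene","top","wrist"):
    im=vision.read_camera(n); cv2.imwrite(f"pics/{n}0.png",im)
    c=vision.get_calibration(n); print(n,{k:np.round(np.array(v),4).tolist() for k,v in c.items()})
    if n!="wrist":
        for q in("square_key","round_key","stand","console","keyway","tumbler","spool"):
            print(q,[(round(d["p"],2),np.round(np.array(d["location"])*[560,420],1).tolist()) for d in vision.boxes_of(n,q)][:3])
s=monitor.state();print(s)
E
```

```text
pics
scene {'intrinsics': [[463.6459, 0.0, 272.1587], [0.0, 463.6459, 213.8681], [0.0, 0.0, 1.0]], 'rvec': [1.9509, 1.04, -0.5513], 'tvec': [-0.3128, -0.1894, 1.7201]}
square_key [(0.69, [168.8, 236.4]), (0.65, [182.0, 242.5]), (0.65, [209.9, 238.6])]
round_key [(0.71, [156.9, 249.2])]
stand [(0.94, [166.8, 259.9])]
console [(0.74, [308.0, 219.8])]
keyway []
tumbler [(0.9, [353.4, 172.5])]
spool [(0.91, [248.4, 269.0])]
top {'intrinsics': [[531.3547, 0.0, 282.6938], [0.0, 531.3547, 208.8837], [0.0, 0.0, 1.0]], 'rvec': [2.1661, -2.2185, 0.0498], 'tvec': [0.0494, 0.5434, 1.415]}
square_key [(0.65, [399.2, 183.4]), (0.51, [399.2, 242.6]), (0.39, [366.9, 217.5])]
round_key []
stand [(0.81, [410.1, 220.0])]
console [(0.76, [256.6, 194.4])]
keyway [(0.65, [254.5, 204.5])]
tumbler [(0.88, [144.3, 239.5])]
spool [(0.68, [348.8, 163.1])]
wrist {'intrinsics': [[310.9539, 0.0, 277.5258], [0.0, 310.9539, 210.4493], [0.0, 0.0, 1.0]], 'hand_eye': [[1.0, -0.001, 0.0003, -0.0005], [0.0008, 0.9512, 0.3087, -0.0801], [-0.0006, -0.3087, 0.9512, -0.1419], [0.0, 0.0, 0.0, 1.0]]}
{'time': 0.85, 'joint_positions': array([-1.36289014,  0.38334398,  0.01635672,  1.37010963, -0.00628502,
        1.38820869, -0.04652287]), 'qvel': array([ 0.00091541,  0.00047136,  0.00135502, -0.00140913, -0.00092156,
       -0.00108626,  0.00087517]), 'effort': array([ 1.76309609e-04, -6.27285075e+01,  8.42910446e-01, -3.72082472e+01,
        1.65695278e-02,  2.47651689e-03, -2.38766899e-05]), 'tcp_pos': array([0.16712199, 0.60221657, 0.23130959]), 'eef_rot': array([-2.50088925e+00, -1.90129791e+00,  8.72812953e-05]), 'wrist_force': array([-1.03879982,  0.36225078, -0.92402369]), 'torque': array([-0.06736377, -0.03977274,  0.04048398]), 'grip_width': 0.08524289453246205}
```

Run:
```python
import cv2,numpy as np
a=cv2.imread("pics/scene0.png")[130:330,100:400]
b=cv2.imread("pics/top0.png")[100:300,100:460]
cv2.imwrite("pics/s0c.png",cv2.resize(a,None,fx=2.66,fy=2.66,interpolation=2))
cv2.imwrite("pics/t0c.png",cv2.resize(b,None,fx=2.2,fy=2.2,interpolation=2))
```

```text
(no output)
```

View pics/s0c.png

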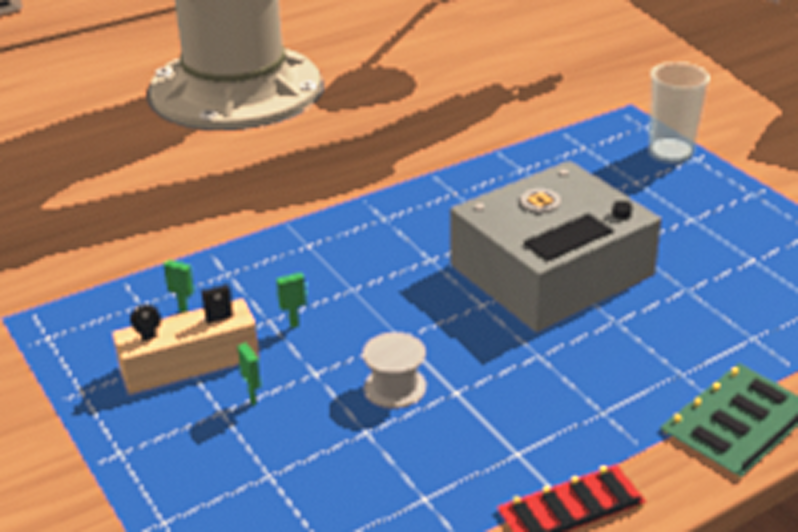

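View pics/t0c.png

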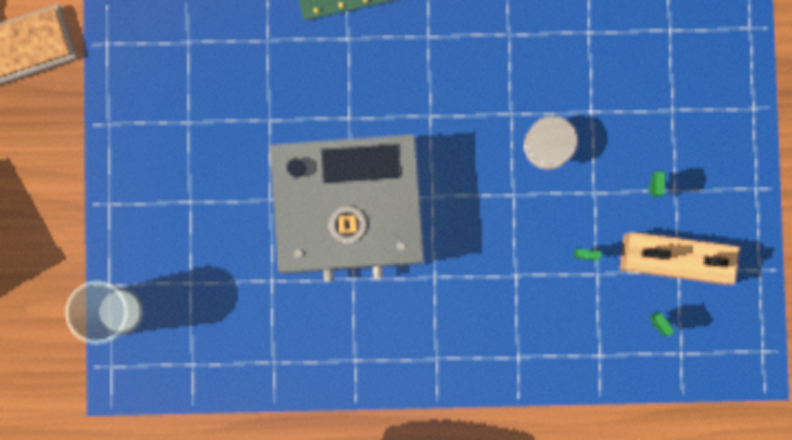

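Scene crop: square key is in the slot nearer the console (crop 217,303), the round one at (145,322), and three green decoys stand around the stand. Top crop: square key at (655,253), stand at (680,258), collar at (347,224). I'll localise these from the top view.

```bash
cat > h.py <<'E'
from station import monitor, vision, job
import cv2,numpy as np
from scipy.spatial.transform import Rotation as R
def cam(n,s=None):
    c=vision.get_calibration(n);K=np.array(c["intrinsics"])
    if n!="wrist":
        A=cv2.Rodrigues(np.array(c["rvec"]))[0];t=np.array(c["tvec"]).ravel();return K,A.T,-A.T@t
    s=s or monitor.state();T=R.from_rotvec(s["eef_rot"]).as_matrix();H=np.array(c["hand_eye"])
    return K,T@H[:3,:3],s["tcp_pos"]+T@H[:3,3]
def px2w(C,uv,z):
    K,A,o=C;uv=np.atleast_2d(uv).astype(float)
    d=np.c_[uv,np.ones(len(uv))]@np.linalg.inv(K).T@A.T
    return o+d*((z-o[2])/d[:,2])[:,None]
def w2px(C,p):
    K,A,o=C;q=(np.atleast_2d(p)-o)@A@K.T;return q[:,:2]/q[:,2:]
E
python3 - <<'E'
from h import *
C=cam("top"); im=cv2.imread("pics/top0.png"); hsv=cv2.cvtColor(im,cv2.COLOR_BGR2HSV)
f=lambda x,y:(100+x/2.2,100+y/2.2)
for n,uv,z in [("sq",f(655,253),.081),("rd",f(715,260),.081),("lock",f(347,224),.08),("g1",f(587,254),.05),("g2",f(658,184),.05),("g3",f(662,323),.05),("spool",f(550,142),.046),("glass",f(97,312),.11)]:
    print(n,px2w(C,uv,z).round(3)[0])
print("stand",px2w(C,[f(*p) for p in((628,233),(740,247),(736,284),(622,271))],.045).round(3).tolist())
print("cons",px2w(C,[f(*p) for p in((272,146),(413,136),(424,262),(280,272))],.075).round(3).tolist())
T=R.from_rotvec(monitor.state()["eef_rot"]).as_matrix();print(T.round(3))
print("scene sq",w2px(cam("scene"),px2w(C,f(655,253),.081)), 100+217/2.66,130+290/2.66)
E
```

```text
sq [ 0.518 -0.258  0.081]
rd [ 0.508 -0.327  0.081]
lock [0.561 0.1   0.08 ]
g1 [ 0.52  -0.184  0.05 ]
g2 [ 0.602 -0.271  0.05 ]
g3 [ 0.436 -0.27   0.05 ]
spool [ 0.656 -0.144  0.046]
glass [0.465 0.385 0.11 ]
stand [[0.544, -0.234, 0.045], [0.524, -0.367, 0.045], [0.48, -0.36, 0.045], [0.499, -0.225, 0.045]]
cons [[0.655, 0.186, 0.075], [0.663, 0.02, 0.075], [0.514, 0.011, 0.075], [0.507, 0.18, 0.075]]
[[ 0.267  0.964 -0.   ]
 [ 0.964 -0.267 -0.   ]
 [-0.    -0.    -1.   ]]
scene sq [[180.75021494 237.48272536]] 181.57894736842104 239.02255639097746
```

>>> jog_arm:
  commands:
    - [[-0.004,0.06,0],[0,0,0.1],0.085]
    - [[-0.004,0.06,0],[0,0,0.1],0.085]
    - [[-0.004,0.06,0],[0,0,0.1],0.085]
    - [[-0.004,0.06,0],[0,0,0.1],0.085]
    - [[-0.004,0.06,0],[0,0,0.1],0.085]

```text
time: 1.48
tcp_pos: [0.4244, 0.4486, 0.2313]
eef_rot: [-2.896, -1.219, -0.0]
wrist_force: [0.4, -0.1, 0.0]
grip_width: 0.0851
```

>>> jog_arm:
  commands:
    - [[-0.004,0.06,0],[0,0,0.1],0.085]
    - [[-0.004,0.06,0],[0,0,0.1],0.085]
    - [[-0.004,0.06,0],[0,0,0.1],0.085]
    - [[-0.004,0.06,0],[0,0,0.1],0.085]
    - [[-0.004,0.06,0],[0,0,0.1],0.085]

```text
time: 2.1
tcp_pos: [0.575, 0.1918, 0.2313]
eef_rot: [3.107, 0.465, 0.001]
wrist_force: [0.6, 0.5, -0.3]
grip_width: 0.0849
```

```bash
cat >> h.py <<'E'
def plan(goal,psi,n,s=None):
    "rows to a tool-down pose at goal, yaw psi of tool x"
    s=s or monitor.state();p=s["tcp_pos"].copy();T=R.from_rotvec(s["eef_rot"])
    c,q=np.cos(psi),np.sin(psi);G=R.from_matrix(np.array([[c,q,0],[q,-c,0],[0,0,-1]]))
    r=(T.inv()*G).as_rotvec()
    for i in range(n):
        d=(np.array(goal)-p)/(n-i)if n-i else 0
        print(T.inv().apply(d).round(4).tolist(),(r/n).round(4).tolist());p=p+d;T=T*R.from_rotvec(r/n)
def st():
    s=monitor.state();T=R.from_rotvec(s["eef_rot"]).as_matrix()
    print("t",round(s["time"],2),"p",s["tcp_pos"].round(4),"psi",round(np.arctan2(T[1,0],T[0,0]),3),"tz",T[:,2].round(3),"F",s["wrist_force"].round(1),"M",s["torque"].round(2),"g",round(s["grip_width"],4),"q1,7",s["joint_positions"][[0,6]].round(2));return s
E
python3 -c "
from h import *
st();plan([.518,-.22,.2],-.15,9)"
```

```text
t 2.1 p [0.575  0.1918 0.2313] psi 0.297 tz [ 0.  0. -1.] F [ 0.6  0.5 -0.3] M [-0.02 -0.09  0.06] g 0.0849 q1,7 [-0.69  0.04]
[-0.0194, 0.0419, 0.0035] [-0.0, -0.0, 0.0497]
[-0.0173, 0.0428, 0.0035] [-0.0, -0.0, 0.0497]
[-0.0152, 0.0436, 0.0035] [-0.0, -0.0, 0.0497]
[-0.013, 0.0443, 0.0035] [-0.0, -0.0, 0.0497]
[-0.0108, 0.0449, 0.0035] [-0.0, -0.0, 0.0497]
[-0.0085, 0.0454, 0.0035] [-0.0, -0.0, 0.0497]
[-0.0063, 0.0458, 0.0035] [-0.0, -0.0, 0.0497]
[-0.004, 0.046, 0.0035] [-0.0, -0.0, 0.0497]
[-0.0017, 0.0462, 0.0035] [-0.0, -0.0, 0.0497]
```

Run:
```python
from h import *
s=st(); im=vision.read_camera("wrist"); cv2.imwrite("pics/w1.png",im)
p=w2px(cam("wrist",s),[.561,.1,.08])[0].astype(int);print(p)
x,y=np.maximum(p-[90,70],0);cv2.imwrite("pics/w1c.png",cv2.resize(im[y:y+140,x:x+180],None,fx=4,fy=4,interpolation=2));print(x,y)
```

```text
t 2.1 p [0.575  0.1918 0.2313] psi 0.297 tz [ 0.  0. -1.] F [ 0.6  0.5 -0.3] M [-0.02 -0.09  0.06] g 0.0849 q1,7 [-0.69  0.04]
[240 271]
150 201
```

View pics/w1c.png

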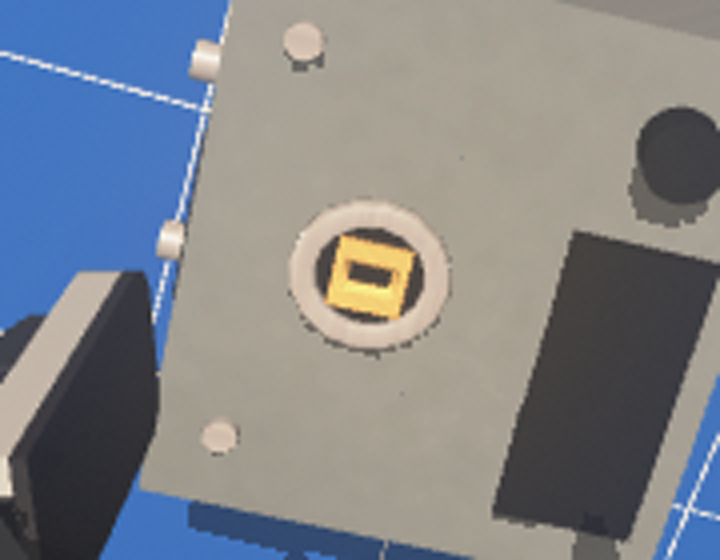

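>>> jog_arm:
  commands:
    - [[-0.0194,0.042,0.0035],[0,0,0.05],0.085]
    - [[-0.0173,0.043,0.0035],[0,0,0.05],0.07]
    - [[-0.0152,0.0436,0.0035],[0,0,0.05],0.06]
    - [[-0.013,0.0443,0.0035],[0,0,0.05],0.05]
    - [[-0.011,0.045,0.0035],[0,0,0.05],0.05]

```text
time: 2.78
tcp_pos: [0.5428, -0.0367, 0.2139]
eef_rot: [-3.14, -0.077, -0.001]
wrist_force: [0.7, 0.6, -0.7]
grip_width: 0.05
```

>>> jog_arm:
  commands:
    - [[-0.0085,0.0454,0.0035],[0,0,0.05],0.05]
    - [[-0.0063,0.0458,0.0035],[0,0,0.05],0.05]
    - [[-0.004,0.046,0.0035],[0,0,0.05],0.05]
    - [[-0.0017,0.0462,0.0035],[0,0,0.05],0.05]
    - [[0,0,0],[0,0,0],0.05]

```text
time: 3.4
tcp_pos: [0.5162, -0.2233, 0.2]
eef_rot: [3.13, -0.247, -0.0]
wrist_force: [-0.1, 0.4, -0.5]
grip_width: 0.0498
```

Run:
```python
from h import *
s=st(); im=vision.read_camera("wrist"); cv2.imwrite("pics/w2.png",im)
p=w2px(cam("wrist",s),[.518,-.258,.081])[0].astype(int);print(p)
x,y=np.clip(p-[100,75],0,[360,270]);cv2.imwrite("pics/w2c.png",cv2.resize(im[y:y+150,x:x+200],None,fx=4,fy=4,interpolation=2));print(x,y)
```

```text
t 3.4 p [ 0.5162 -0.2233  0.2   ] psi -0.157 tz [-0.    -0.002 -1.   ] F [-0.1  0.4 -0.5] M [ 0.02  0.05 -0.01] g 0.0498 q1,7 [-0.21  0.37]
[286 239]
186 164
```

View pics/w2c.png

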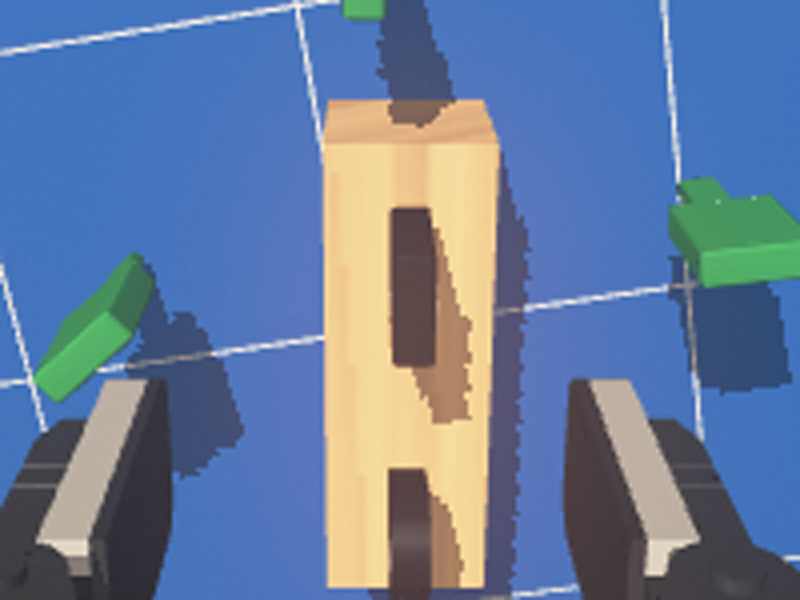

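Run:
```python
from h import *
s2=monitor.state(); W2=cam("wrist",s2)
s1=dict(tcp_pos=np.array([0.575,0.1918,0.2313]),eef_rot=R.from_matrix(np.array([[np.cos(.297),np.sin(.297),0],[np.sin(.297),-np.cos(.297),0],[0,0,-1]])).as_rotvec())
W1=cam("wrist",s1)
a=lambda *p:[(150+x/4,201+y/4) for x,y in p]
b=lambda *p:[(186+x/4,164+y/4) for x,y in p]
ang=lambda P:np.arctan2(P[1,1]-P[0,1],P[1,0]-P[0,0]).round(3)
P=px2w(W1,a((371,274),(370,275)),.08);print("lock",P.round(4))
for q in [((345,235),(415,250)),((326,305),(402,320))]:print("brass ang",ang(px2w(W1,a(*q),.08)))
for q in [((573,231),(496,514)),((238,0),(142,488))]:print("cons y ang",ang(px2w(W1,a(*q),.075))+np.pi/2)
P=px2w(W2,b((412,258),(414,365),(413,311)),.081);print("key",P.round(4),ang(P)+np.pi/2)
for q in [((324,143),(328,587)),((498,143),(485,587))]:
    P=px2w(W2,b(*q),.045);print("stand",P.round(4),ang(P)+np.pi/2)
```

```text
lock [[0.5627 0.1025 0.08  ]
 [0.5626 0.1021 0.08  ]]
brass ang 0.061
brass ang 0.075
cons y ang 0.06979632679489667
cons y ang 0.044796326794896535
key [[ 0.5229 -0.2445  0.081 ]
 [ 0.5196 -0.2709  0.081 ]
 [ 0.5213 -0.2574  0.081 ]] -0.1252036732051034
stand [[ 0.5049 -0.225   0.045 ]
 [ 0.4847 -0.3529  0.045 ]] -0.15620367320510353
stand [[ 0.5475 -0.2317  0.045 ]
 [ 0.5282 -0.3597  0.045 ]] -0.14920367320510342
```

Square key at ≈(0.5215, −0.258), yaw −0.153; lock at ≈(0.562, 0.102), yaw ≈0.06 (w1c: slot at crop 371,274; w2c: key top at 413,311).

```bash
python3 -c "
from h import *
plan([.5215,-.258,.051],-.153,5)"
```

```text
[0.002, 0.0072, 0.0298] [0.0001, 0.0, -0.0001]
[0.002, 0.0073, 0.0298] [0.0001, 0.0, -0.0001]
[0.002, 0.0073, 0.0298] [0.0001, 0.0, -0.0001]
[0.002, 0.0073, 0.0298] [0.0001, 0.0, -0.0001]
[0.002, 0.0073, 0.0298] [0.0001, 0.0, -0.0001]
```

>>> jog_arm:
  commands:
    - [[0.005,0.018,0],[0.001,0,0],0.05]
    - [[0.005,0.018,0.029],[0,0,0],0.05]
    - [[0,0,0.04],[0,0,0],0.05]
    - [[0,0,0.04],[0,0,0],0.05]
    - [[0,0,0.02],[0,0,0],0.05]

```text
time: 4.08
tcp_pos: [0.5222, -0.2534, 0.0686]
eef_rot: [-3.131, 0.231, 0.004]
wrist_force: [0.3, 0.5, 0.3]
grip_width: 0.0496
```

>>> jog_arm:
  commands:
    - [[0,0,0.01],[0,0,0],0.05]
    - [[0,0,0.01],[0,0,0],0.05]
    - [[0,0,0],[0,0,0],0.05]

```text
time: 4.45
tcp_pos: [0.5227, -0.2556, 0.0509]
eef_rot: [-3.132, 0.235, -0.0]
wrist_force: [0.1, 0.4, 0.1]
grip_width: 0.0498
```

Run:
```python
from h import *
s=st();plan([.5215,-.258,.051],-.153,1); im=vision.read_camera("wrist"); cv2.imwrite("pics/w3.png",im[60:420])
```

```text
t 4.45 p [ 0.5227 -0.2556  0.0509] psi -0.15 tz [ 0.     0.001 -1.   ] F [0.1 0.4 0.1] M [-0.07 -0.   -0.  ] g 0.0498 q1,7 [-0.09  0.53]
[-0.0008, 0.0025, -0.0001] [-0.001, -0.0002, 0.0032]
```

View pics/w3.png

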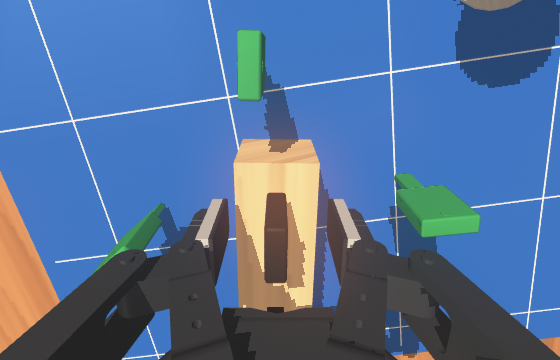

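>>> jog_arm:
  commands:
    - [[-0.001,0.0025,0],[-0.001,0,0.003],0.04]
    - [[0,0,0],[0,0,0],0.02]
    - [[0,0,0],[0,0,0],0]
    - [[0,0,0],[0,0,0],0]
    - [[0,0,0],[0,0,0],0]
  squeeze: 110

```text
time: 5.12
tcp_pos: [0.5214, -0.2583, 0.0514]
eef_rot: [3.132, -0.24, 0.001]
wrist_force: [-2.0, 0.5, 5.3]
grip_width: 0.0084
```

>>> jog_arm:
  commands:
    - [[0,0,0],[0,0,0],0]
    - [[0,0,0],[0,0,0],0]

```text
time: 5.38
tcp_pos: [0.5215, -0.2582, 0.0514]
eef_rot: [3.132, -0.24, 0.001]
wrist_force: [-1.1, 0.2, 6.1]
grip_width: 0.008
```

Run:
```python
from h import *
s=st(); im=vision.read_camera("wrist"); cv2.imwrite("pics/w4.png",im)
W=cam("wrist",s);print(px2w(W,[(276,288),(276,343)],.081).round(4),w2px(W,s["tcp_pos"]+[0,0,.03]))
cv2.imwrite("pics/w4c.png",cv2.resize(im[210:370,190:370],None,fx=4,fy=4,interpolation=2)[:600])
```

```text
t 5.38 p [ 0.5215 -0.2582  0.0514] psi -0.153 tz [ 0.001 -0.    -1.   ] F [-1.1  0.2  6.1] M [0.05 0.28 0.01] g 0.008 q1,7 [-0.09  0.53]
[[ 0.5214 -0.2492  0.081 ]
 [ 0.5171 -0.2766  0.081 ]] [[279.57153291 306.99378325]]
```

View pics/w4c.png

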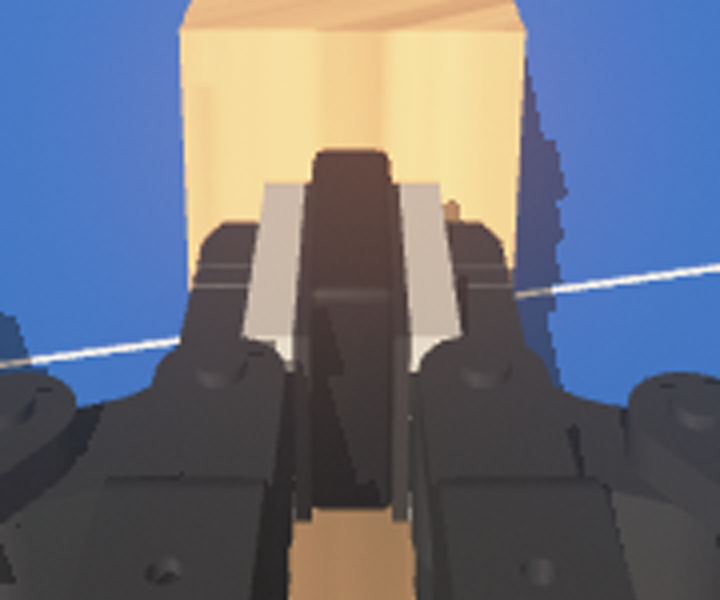

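Run:
```python
from h import *
s=st();W=cam("wrist",s);T=R.from_rotvec(s["eef_rot"])
for r in(282.5,309.7,337): print((T.inv().apply(px2w(W,(277.8,r),.081)[0]-s["tcp_pos"])).round(4))
```

```text
t 5.42 p [ 0.5214 -0.2583  0.0514] psi -0.153 tz [ 0.001 -0.    -1.   ] F [-0.6 -0.2  5.5] M [-0.01  0.31  0.03] g 0.0082 q1,7 [-0.09  0.53]
[-0.0007 -0.0115 -0.0296]
[-0.0007  0.0016 -0.0296]
[-0.0007  0.0156 -0.0296]
```

>>> jog_arm:
  commands:
    - [[0,0,-0.01],[0,0,0],0]
    - [[0,0,-0.015],[0,0,0],0]
    - [[0,0,-0.02],[0,0,0],0]
    - [[0,0,-0.025],[0,0,0],0]
    - [[0,0,-0.025],[0,0,0],0]

```text
time: 6.05
tcp_pos: [0.521, -0.2581, 0.1475]
eef_rot: [3.132, -0.24, 0.0]
wrist_force: [0.1, -0.2, -0.1]
grip_width: 0.0083
```

Run:
```python
from h import *
st();plan([.5625,.15,.148],1.631,11)
im=vision.read_camera("scene");cv2.imwrite("pics/s5c.png",cv2.resize(im[170:300,120:320],None,fx=3,fy=3,interpolation=2))
```

```text
t 6.05 p [ 0.521  -0.2581  0.1475] psi -0.153 tz [ 0. -0. -1.] F [ 0.1 -0.2 -0.1] M [-0.01 -0.04  0.01] g 0.0083 q1,7 [-0.13  0.47]
[-0.0019, -0.0372, -0.0001] [0.0, -0.0, -0.1622]
[0.0041, -0.0371, -0.0001] [0.0, -0.0, -0.1622]
[0.01, -0.0359, -0.0001] [0.0, -0.0, -0.1622]
[0.0157, -0.0338, -0.0001] [0.0, -0.0, -0.1622]
[0.021, -0.0308, -0.0001] [0.0, -0.0, -0.1622]
[0.0257, -0.0271, -0.0] [0.0, -0.0, -0.1622]
[0.0297, -0.0226, -0.0] [0.0, -0.0, -0.1622]
[0.033, -0.0175, -0.0] [0.0, -0.0, -0.1622]
[0.0353, -0.0119, -0.0] [0.0, -0.0, -0.1622]
[0.0368, -0.006, -0.0] [0.0, -0.0, -0.1622]
[0.0373, -0.0, -0.0] [0.0, -0.0, -0.1622]
```

View pics/s5c.png

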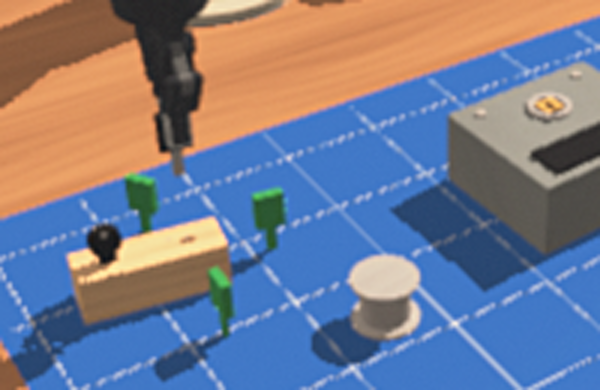

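Key is out: blade visible at crop (180,160), round key still in its slot. I'll carry it to a spot 30 mm past the lock, so the wrist camera sees the slot close up.

Run:
```python
from h import *
plan([.593,.103,.148],1.631,10)
```

```text
[0.0014, -0.0369, 0.0003] [0.0005, -0.0003, -0.1784]
[0.008, -0.036, 0.0003] [0.0005, -0.0003, -0.1784]
[0.0142, -0.034, 0.0003] [0.0005, -0.0003, -0.1784]
[0.02, -0.031, 0.0003] [0.0005, -0.0003, -0.1784]
[0.0252, -0.0269, 0.0003] [0.0005, -0.0003, -0.1784]
[0.0296, -0.022, 0.0003] [0.0005, -0.0003, -0.1784]
[0.033, -0.0164, 0.0003] [0.0005, -0.0003, -0.1784]
[0.0354, -0.0103, 0.0003] [0.0005, -0.0003, -0.1784]
[0.0367, -0.0038, 0.0003] [0.0005, -0.0003, -0.1784]
[0.0368, 0.0027, 0.0003] [0.0005, -0.0003, -0.1784]
```

>>> jog_arm:
  commands:
    - [[0.0014,-0.037,0],[0,0,-0.178],0]
    - [[0.008,-0.036,0],[0,0,-0.178],0]
    - [[0.0142,-0.034,0],[0,0,-0.178],0]
    - [[0.02,-0.031,0],[0,0,-0.178],0]
    - [[0.025,-0.027,0],[0,0,-0.178],0]

```text
time: 6.72
tcp_pos: [0.5564, -0.0759, 0.1466]
eef_rot: [2.927, 1.14, 0.001]
wrist_force: [-0.9, 0.3, -0.4]
grip_width: 0.0082
```

>>> jog_arm:
  commands:
    - [[0.0296,-0.022,0],[0,0,-0.178],0]
    - [[0.033,-0.0164,0],[0,0,-0.178],0]
    - [[0.0354,-0.0103,0],[0,0,-0.178],0]
    - [[0.0367,-0.0038,0],[0,0,-0.178],0]
    - [[0.0368,0.0027,0],[0,0,-0.178],0]

```text
time: 7.35
tcp_pos: [0.5922, 0.1049, 0.1465]
eef_rot: [2.152, 2.288, 0.0]
wrist_force: [-0.1, -0.4, -1.2]
grip_width: 0.0082
```

>>> jog_arm:
  commands:
    - [[0,0,0],[0,0,0],0]
    - [[0,0,0],[0,0,0],0]

```text
time: 7.6
tcp_pos: [0.592, 0.103, 0.1461]
eef_rot: [2.16, 2.28, -0.001]
wrist_force: [0.0, -0.1, 0.6]
grip_width: 0.0082
```

Run:
```python
from h import *
s=st(); im=vision.read_camera("wrist"); cv2.imwrite("pics/w6.png",im)
p=w2px(cam("wrist",s),[.5625,.102,.08])[0];print(p)
cv2.imwrite("pics/w6c.png",cv2.resize(im[160:360,170:390],None,fx=3,fy=3,interpolation=2))
plan([.593,.103,.148],1.631,1)
```

```text
t 7.6 p [0.592  0.103  0.1461] psi 1.625 tz [ 0.    -0.001 -1.   ] F [ 0.  -0.1  0.6] M [-0.03 -0.03 -0.01] g 0.0082 q1,7 [-0.41  1.47]
[278.56010254 187.12380712]
[0.0005, 0.001, -0.0019] [0.0002, 0.001, -0.0069]
```

View pics/w6c.png

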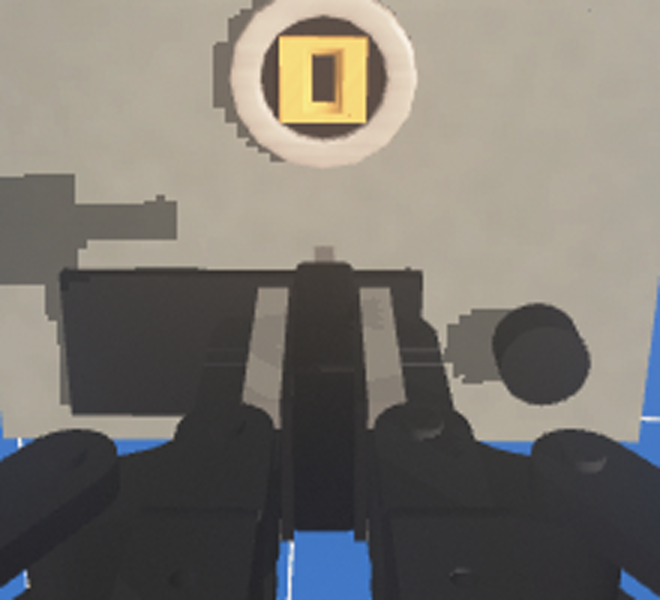

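Run:
```python
from h import *
s=st();W=cam("wrist",s);T=R.from_rotvec(s["eef_rot"])
c=lambda x,y:(170+x/3,160+y/3)
print("lock",px2w(W,[c(323.5,81),c(325,81),c(323,79.5)],.08).round(4))
P=px2w(W,[c(279,36),c(279,123),c(367,123),c(367,36)],.08);print(P.round(4),P.mean(0))
for a,b in((1,0),(2,3)):print("yaw",np.arctan2(*(P[b]-P[a])[[1,0]])-np.pi)
zt=s["tcp_pos"][2]
for q,z in((c(325,371),.0296),(c(325,530),.0296),(c(324,262),-.006+.0),(c(324,248),-.0345+.003)):
    print("key",T.inv().apply(px2w(W,q,zt+z)[0]-s["tcp_pos"]).round(4))
```

```text
t 7.65 p [0.592  0.1024 0.1461] psi 1.624 tz [ 0.    -0.001 -1.   ] F [-0.  -0.3 -0. ] M [-0.06 -0.01 -0.02] g 0.0083 q1,7 [-0.41  1.47]
lock [[0.5625 0.1009 0.08  ]
 [0.5625 0.1012 0.08  ]
 [0.5622 0.1008 0.08  ]]
[[0.5526 0.0903 0.08  ]
 [0.573  0.0911 0.08  ]
 [0.572  0.1115 0.08  ]
 [0.5516 0.1101 0.08  ]] [0.56231581 0.10078097 0.08      ]
yaw -6.2451497825493245
yaw -6.215991733319321
key [ 0.0001 -0.0121 -0.0296]
key [ 0.0001  0.0143 -0.0296]
key [ 0.0001 -0.012   0.006 ]
key [ 0.0001 -0.0033  0.0315]
```

>>> jog_arm:
  commands:
    - [[0,-0.015,0],[0,0,0],0]
    - [[0,-0.016,0.01],[0,0,0],0]
    - [[0,0,0.016],[0,0,0],0]
    - [[0,0,0],[0,0,0],0]
    - [[0,0,0],[0,0,0],0]
  squeeze: 120

```text
time: 8.28
tcp_pos: [0.5616, 0.1019, 0.1199]
eef_rot: [2.159, 2.282, -0.0]
wrist_force: [0.1, 0.4, -0.3]
grip_width: 0.008
```

Run:
```python
from h import *
s=st();plan([.561,.101,.118],1.623,1)
im=vision.read_camera("wrist");cv2.imwrite("pics/w7.png",im)
im=vision.read_camera("scene");cv2.imwrite("pics/s7c.png",cv2.resize(im[150:260,250:380],None,fx=5,fy=5,interpolation=2))
```

```text
t 8.28 p [0.5616 0.1019 0.1199] psi 1.626 tz [ 0. -0. -1.] F [ 0.1  0.4 -0.3] M [-0.01  0.   -0.01] g 0.008 q1,7 [-0.42  1.46]
[-0.0008, -0.0006, 0.0019] [0.0002, 0.0003, 0.0032]
```

View pics/s7c.png

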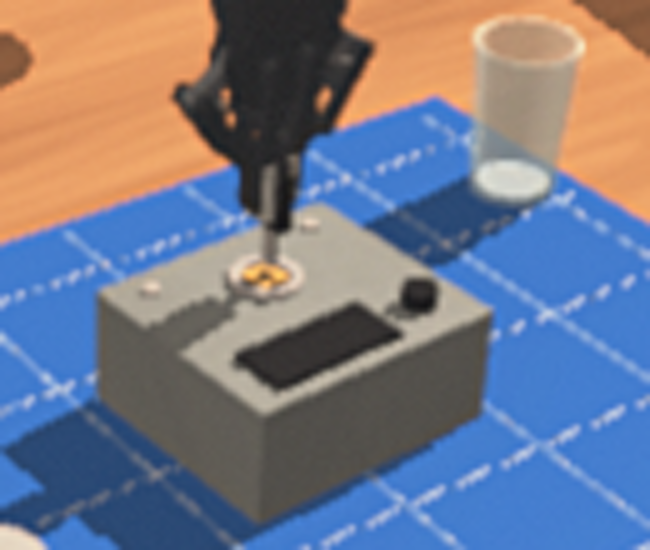

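Blade tip (crop 270,262) stands over the brass plug (265,276). Descending in small steps and watching the force.

>>> jog_arm:
  commands:
    - [[-0.001,-0.0006,0.002],[0,0,0.002],0]
    - [[0,0,0.003],[0,0,0],0]
    - [[0,0,0.003],[0,0,0],0]
    - [[0,0,0.002],[0,0,0],0]
    - [[0,0,0],[0,0,0],0]

```text
time: 9.0
tcp_pos: [0.5603, 0.1012, 0.1095]
eef_rot: [-2.16, -2.281, 0.001]
wrist_force: [-0.1, -0.2, -0.4]
grip_width: 0.0078
```

```bash
python3 -c "
from h import *
st()"
```

```text
t 9.0 p [0.5603 0.1012 0.1095] psi 1.625 tz [-0.001 -0.    -1.   ] F [-0.1 -0.2 -0.4] M [0.01 0.01 0.01] g 0.0078 q1,7 [-0.42  1.46]
```

>>> jog_arm:
  commands:
    - [[0,0,0.002],[0,0,0],0]
    - [[0,0,0.002],[0,0,0],0]
    - [[0,0,0.002],[0,0,0],0]
    - [[0,0,0],[0,0,0],0]

```text
time: 9.5
tcp_pos: [0.5604, 0.1011, 0.1036]
eef_rot: [-2.16, -2.281, 0.001]
wrist_force: [0.6, -0.7, -0.3]
grip_width: 0.0084
```

>>> jog_arm:
  commands:
    - [[0,0,0.001],[0,0,0],0]
    - [[0,0,0.001],[0,0,0],0]
    - [[0,0,0.001],[0,0,0],0]
    - [[0,0,0],[0,0,0],0]

```text
time: 10.0
tcp_pos: [0.5607, 0.1007, 0.1009]
eef_rot: [2.161, 2.28, -0.0]
wrist_force: [1.2, -3.2, 1.3]
grip_width: 0.008
```

```bash
python3 -c "
from h import *
st()"
```

```text
t 10.0 p [0.5607 0.1007 0.1009] psi 1.624 tz [ 0.    -0.001 -1.   ] F [ 1.2 -3.2  1.3] M [-0.79 -0.3  -0.01] g 0.008 q1,7 [-0.42  1.47]
```

>>> jog_arm:
  commands:
    - [[0,0,0],[0,0,0.12],0]
    - [[0,0,0.001],[0,0,-0.12],0]
    - [[0,0,0],[0,0,-0.12],0]
    - [[0,0,0.001],[0,0,0.12],0]
    - [[0,0,0.001],[0,0,0],0]

```text
time: 10.62
tcp_pos: [0.5604, 0.1008, 0.0976]
eef_rot: [2.16, 2.281, -0.001]
wrist_force: [-0.3, -2.7, 0.6]
grip_width: 0.0084
```

>>> jog_arm:
  commands:
    - [[0,0,0],[0,0,0.12],0]
    - [[0,0,0.001],[0,0,-0.12],0]
    - [[0,0,0],[0,0,-0.12],0]
    - [[0,0,0.001],[0,0,0.12],0]
    - [[0,0,0.001],[0,0,0],0]

```text
time: 11.25
tcp_pos: [0.5605, 0.101, 0.0949]
eef_rot: [2.158, 2.283, -0.0]
wrist_force: [-1.8, -2.6, 6.7]
grip_width: 0.0083
```

```bash
python3 -c "
from h import *
st()"
```

```text
t 11.25 p [0.5605 0.101  0.0949] psi 1.627 tz [ 0. -0. -1.] F [-1.8 -2.6  6.7] M [-0.86  0.24 -0.03] g 0.0083 q1,7 [-0.42  1.47]
```

>>> jog_arm:
  commands:
    - [[0,0,0],[0,0,0.12],0]
    - [[0,0,0.001],[0,0,-0.12],0]
    - [[0,0,0],[0,0,-0.12],0]
    - [[0,0,0.001],[0,0,0.12],0]
    - [[0,0,0.001],[0,0,0],0]

```text
time: 11.88
tcp_pos: [0.5609, 0.1015, 0.0924]
eef_rot: [2.157, 2.283, 0.002]
wrist_force: [0.5, -2.1, 5.8]
grip_width: 0.0085
```

>>> jog_arm:
  commands:
    - [[0,0,0],[0,0,0.12],0]
    - [[0,0,0.001],[0,0,-0.12],0]
    - [[0,0,0],[0,0,-0.12],0]
    - [[0,0,0.001],[0,0,0.12],0]
    - [[0,0,0.001],[0,0,0],0]

```text
time: 12.5
tcp_pos: [0.5607, 0.1014, 0.0889]
eef_rot: [2.156, 2.284, 0.001]
wrist_force: [0.4, -1.8, 3.0]
grip_width: 0.008
```

```bash
python3 -c "
from h import *
st()"
```

```text
t 12.5 p [0.5607 0.1014 0.0889] psi 1.629 tz [ 0.  0. -1.] F [ 0.4 -1.8  3. ] M [-0.52 -0.19 -0.01] g 0.008 q1,7 [-0.42  1.47]
```

>>> jog_arm:
  commands:
    - [[0,0,0.001],[0,0,0],0]
    - [[0,0,0.001],[0,0,0],0]
    - [[0,0,0],[0,0,0],0]
    - [[0,0,0],[0,0,0],0]

```text
time: 13.0
tcp_pos: [0.5603, 0.1013, 0.0864]
eef_rot: [-2.159, -2.281, 0.001]
wrist_force: [1.7, -2.7, -1.1]
grip_width: 0.0081
```

>>> jog_arm:
  commands:
    - [[0,0,0.001],[0,0,0],0]
    - [[0,0,0],[0,0,0],0]
    - [[0,0,0],[0,0,0],0]

```text
time: 13.38
tcp_pos: [0.5604, 0.1013, 0.0864]
eef_rot: [-2.16, -2.281, -0.0]
wrist_force: [-1.8, -1.9, 5.9]
grip_width: 0.0079
```

>>> jog_arm:
  commands:
    - [[0,0,0.001],[0,0,0],0]
    - [[0,0,0],[0,0,0],0]
    - [[0,0,0],[0,0,0],0]

```text
time: 13.75
tcp_pos: [0.5604, 0.1013, 0.0862]
eef_rot: [-2.16, -2.281, -0.001]
wrist_force: [-5.7, -1.8, 14.7]
grip_width: 0.0079
```

```bash
python3 -c "
from h import *
st()"
```

```text
t 13.75 p [0.5604 0.1013 0.0862] psi 1.625 tz [ 0.     0.001 -1.   ] F [-5.7 -1.8 14.7] M [-0.54  1.18 -0.02] g 0.0079 q1,7 [-0.42  1.47]
```

Firm stop at TCP z = 0.0863, which matches the predicted home height of 0.0864. Now turning clockwise about the key axis.

>>> jog_arm:
  commands:
    - [[0.0002,0,0],[0,0,0.12],0]
    - [[0.0002,0,0],[0,0,0.12],0]
    - [[0.0002,0,0],[0,0,0.12],0]
    - [[0.0002,0,0],[0,0,0.12],0]
    - [[0,0,0],[0,0,0],0]

```text
time: 14.38
tcp_pos: [0.561, 0.1026, 0.0863]
eef_rot: [-2.641, -1.701, -0.003]
wrist_force: [-3.2, -1.6, 12.3]
grip_width: 0.008
```

```bash
python3 -c "
from h import *
st()"
```

```text
t 14.38 p [0.561  0.1026 0.0863] psi 1.144 tz [ 0.001  0.001 -1.   ] F [-3.2 -1.6 12.3] M [-0.34  0.72  0.03] g 0.008 q1,7 [-0.49  1.02]
```

Still seated, and forces are moderate. Continuing the turn.

>>> jog_arm:
  commands:
    - [[0.0002,0,0],[0,0,0.15],0]
    - [[0.0002,0,0],[0,0,0.15],0]
    - [[0.0002,0,0],[0,0,0.15],0]
    - [[0.0002,0,0],[0,0,0.15],0]
    - [[0,0,0],[0,0,0],0]

```text
time: 15.0
tcp_pos: [0.562, 0.1035, 0.0863]
eef_rot: [-3.026, -0.844, -0.004]
wrist_force: [-1.4, -0.5, 9.7]
grip_width: 0.0081
```

>>> jog_arm:
  commands:
    - [[0.0002,0,0],[0,0,0.15],0]
    - [[0.0002,0,0],[0,0,0.15],0]
    - [[0.0002,0,0],[0,0,0.15],0]
    - [[0.0002,0,0],[0,0,0.15],0]
    - [[0,0,0],[0,0,0],0]

```text
time: 15.62
tcp_pos: [0.5633, 0.1038, 0.0863]
eef_rot: [-3.139, 0.088, -0.005]
wrist_force: [1.8, 0.1, 8.6]
grip_width: 0.0084
```

Run:
```python
from h import *
s=st()
a=vision.read_camera("scene");b=vision.read_camera("wrist")
cv2.imwrite("pics/e.png",np.hstack([cv2.resize(a[150:260,270:360],(450,550),interpolation=2),cv2.resize(b[210:370,210:350],(340,389)).repeat(1,0) if 0 else cv2.copyMakeBorder(cv2.resize(b[210:370,210:350],(340,389)),0,161,0,0,0)]))
```

```text
t 15.62 p [0.5633 0.1038 0.0863] psi -0.056 tz [ 0.003  0.001 -1.   ] F [1.8 0.1 8.6] M [-0.11 -0.33  0.03] g 0.0084 q1,7 [-0.67 -0.09]
```

View pics/e.png

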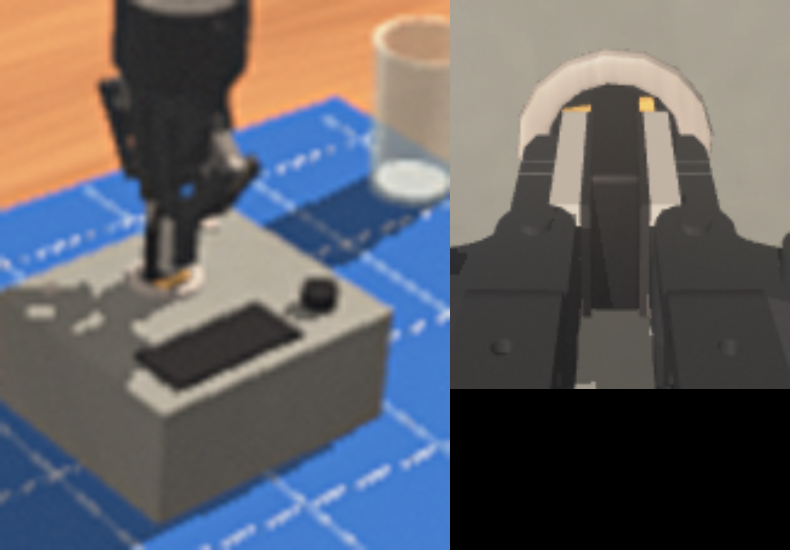

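>>> jog_arm:
  commands:
    - [[0,0,0],[0,0,0.03],0]
    - [[0,0,0],[0,0,0],0]
    - [[0,0,0],[0,0,0],0]
    - [[0,0,0],[0,0,0],0]

```text
time: 16.23
tcp_pos: [0.5634, 0.1038, 0.0863]
eef_rot: [-3.137, 0.132, -0.006]
wrist_force: [1.4, -0.9, 9.5]
grip_width: 0.0083
```

Run:
```python
from h import *
s=st();print(s["qvel"].round(3))
job.job_done()
```

```text
t 16.23 p [0.5634 0.1038 0.0863] psi -0.084 tz [ 0.004  0.002 -1.   ] F [ 1.4 -0.9  9.5] M [-0.05 -0.38  0.05] g 0.0083 q1,7 [-0.67 -0.12]
[ 0.001  0.002 -0.     0.002 -0.002  0.002  0.   ]
the job is handed in; nothing more can be done
```

I took the square-headed key from the stand, wiggled it past both pins and pushed it home. I then turned it 1.71 rad clockwise and handed the job in at 16.2 s, with the key still gripped at 120 N and pressed down. No verdict is reported, so I can't confirm it passed.

**Last checks:**
- **Seating:** the TCP stopped firmly at z = 0.0863, against a predicted 0.0864 for fully home, and stayed there through the turn.
- **Push and tilt:** about 9.5 N of downward push remained, with the tool under 0.01 rad from vertical.
- **Plug angle:** I couldn't read it directly. 1.71 rad less 0.13 rad of play gives about 1.58 rad, and the wrist moment of 0.03–0.05 N m fits the spring, though slightly below its nominal 0.06.
- **Other objects:** the round key was in its slot when last pictured, just after the lift. The glass was upright in the final picture. I didn't look at the spool again after the lift, but the arm's path stayed clear of it.

The only mismatches were small: the grip opening read 8 mm on the 10 mm head, and the lock estimates from the two cameras differed by 1–2 mm.

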